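# Fit the access cover of a sealed instrument box and hold it down on its seal

## Robot

A 7-joint arm with a two-finger parallel gripper is mounted at the origin on a cart in front of the work surface, level with it; the furniture and walls round the work are solid. World frame = base frame: x ahead of the robot, y to its left, z up, the work surface at z = 0. Lengths are in m, angles in rad, forces in N, time in s.
With the tool pointing down it reaches from about 0.375 to 0.925 m from the base axis. Payload 3.1 kg.
Tool frame: the origin (TCP) lies on the centre line of the jaws, within the pads' length; the fingertips stand 8 mm ahead of it and the grasp point (between the pads) lies 11 mm behind it (arm.tip_reach is the distance from the TCP to the fingertips, in m); z points along the fingers, y is the line along which they close (so a half turn about z gives the same grasp; the last joint's range is limited). The gripper opens to 85 mm and grips with 20 to 120 N. Pads are 22 mm wide; open, the fingers measure 114 mm over their backs; the gripper's body (76 mm by 85 mm) begins 54 mm behind the grasp point. The pads swing forward as they close: fully open they stand 13 mm farther back than shut.
Start: joints at [1.229, 0.383, 0.044, 1.598, -0.018, 1.161, -0.05], TCP at [0.157, -0.631, 0.239] pointing down, gripper open.
Joint ranges: [-2.61, 2.61], [-0.41, 2.15], [-1.48, 1.57], [0, 2.5], [-1.57, 4.71], [0.05, 1.97], [-2.85, 2.85]. Speed limits (rad/s): [2.79, 2.79, 3.14, 3.14, 3.14, 3.14, 3.14].

## Interface

Orientations are given as a rotation vector (axis times angle).
In Python, from plant import telemetry, vision, ticket, arm gives the robot as it stands.
- The arm moves only by the tool arm_command, never from a script. Its arguments are lists of equal length, an entry for each row: "dp": the shift along the world's x, y, z in m, a list of three; "twist": the turn about the world's z in degrees. A call has 1 to 8 rows; each row shifts and turns the commanded pose from where the row before left it; what a row does not reach is not made up. A row lasts 1/12 s, in which the tool goes at most 41.7 mm and 7.16 degrees, less where a joint would pass 70% of its speed; a pose out of reach is approached as far as the arm can. A call with a gripper value outside its range is refused whole. "gripper" is the gripper command: -1 is fully open, 1 is shut, values between are in proportion, set as the call begins (left out, the last holds). The fingers move at their own pace and stop on an object; "squeeze" is the grip in N (left out, the last holds). Time passes only in rows, so rows that do not move let the fingers close. It gives the time, the measured TCP pose, the force, the opening and the grip force at its end, in the units of the state.
- telemetry.observe(): the state, without advancing time (a new reading comes with each control period).
- vision.snapshot(name): name is "scene" or "side" or "wrist"; returns (picture, depth): 480x640x3 uint8, red, green, blue; 480x640 float32, m along the optical axis (not along the pixel's ray), 0 where there is no reading.
- vision.calibration(name): a dict with "fov_y" (degrees; the focal length in pixels is half the picture's height over the tangent of half this angle, whatever the lens; pixels are square), "cx", "cy" (the principal point, pixels), "rvec" (rotation vector, rad) and "tvec" (3), from world to camera coordinates, as OpenCV has them; the wrist camera has in their place "T_tool_cam" (4x4, takes a point from camera to tool coordinates, whose origin is the TCP and whose axes are the flange's). Camera axes: x right, y down, z forward; pixel columns grow to the right and rows downward; lengths in m; the calibration is good to about 2 mm. A picture is of the moment at which its call begins: read the wrist's pose just before it. calibration takes no time and is no camera call.
- ticket.close_job(): hands the job in; it is judged then, once.
Trained networks look in the newest picture that a camera, given by its name, has taken for a name from the list of things; names that differ only in an ending like _2 or _b are one class to them, and where a whole thing is asked for, a point or a joint stands for the part that bears it (a point fixed in the world has none). Each returns a list of dicts, best first, with "conf" (0 to 1); they miss things now and then, are a little off and sometimes report something else, mostly with a low value. They report only what shows in the picture. A call takes as long as a camera call. They do not tell look-alikes from the thing itself.
- vision.find_in(query, camera): "pixel" ([column, row] in pixels, amid what is visible of it).
The state is a dict: "t": time; "joint_positions": joint angles; "qvel": joint speeds; "joint_efforts": joint torques, N m; "position": TCP position; "ee_rot": TCP orientation; "ft_force": force on the tool from outside, world axes, zero at the start; "wrist_torque": the same for the moment, N m; "grip_width": opening from 0.0 (shut) to 1.0 (fully open); "finger_force": force on a finger pad.
Only numpy, scipy, OpenCV 4.12 (cv2) and the standard library are available. Lean on these libraries where they do the work, as an engineer would, in place of code of your own. Each camera call takes 0.05 s, during which the arm holds its last target. There are 200 camera calls.

## Task

Turn the winged quarter-turn stud in the open instrument box until its wing lines up with the long side of the box, so that the slot in the cover can pass over it. Then take the loose cover by its handle, set it over the stud into the box's recess, slot over wing, and press it down against its springy seal until its top is flush with the rim of the box. Finish while still pressing: do not let go of the cover, keep it held flush.

Things in the scene. Friction and masses are not known exactly. Their poses are not given: they have to be found in the camera images.
- case: Open grey instrument box, 104 x 154 x 40 mm (x, y, z), fixed to the bench; origin at the centre of its underside, z up, y along its long side. The recess in its top measures 86 x 136 mm inside 9 mm walls; the rim is 40 mm above the origin. The winged stud stands in it at x = 0, y = +42 mm. Cable glands stick out 12 mm from the -x wall.
- seat (a point): Centre of the cover's hard seat, a ledge round the inside of the box's recess, 32 mm above the box's underside and 8 mm below its rim; axes as the box's. Inside the ledge a black rubber seal frame on springs stands 5 mm higher. Seated, the 8 mm cover is flush with the rim.
- wing (a point): Centre of the steel wing of the quarter-turn stud: an upright flat bar 26 mm long (this point's y), 8 mm thick (x), 20 mm high (z), from 41 to 61 mm above the box's underside, on a 9 mm post under it. The point is in the middle of the bar, on the turning axis (vertical), and turns with it.
- stud (a joint): Angle of the wing to the box's long side in rad, anticlockwise positive seen from above; 0 = wing lies along the box's y axis and fits the cover's slot, about 1.57 = across. Stops at -0.6 and 1.6, none at 0; starts between 0.8 and 1.45; stays where it is left (friction 0.04 N m).
- handle (a point): Centre of the handle bar of the loose cover, which starts underside down on the bench. Axes are the cover's: z up, y along its long side. The bar is 40 mm long (y), 12 mm thick (x), 20 mm high, its top 40 mm above the cover's underside, on two short legs. The point is 30 mm above the underside, 6 mm to the -y side of the plate's centre. With the cover seated it is 62 mm above the box's underside.
- slot (a point): Centre of the slot through the loose cover, at its underside, 42 mm to the +y side of the plate's centre (48 mm from the handle point); axes as the handle's. Slot 17 mm (x) by 34 mm (y). Cover: grey metal plate 80 x 130 x 8 mm, 0.13 to 0.24 kg. In the box its axes lie along the box's, slot over the stud; play 3 mm each side in the recess, 4 mm round the lined-up wing.
- seal (a joint): How far the rubber seal is pressed down, in m: 0 free, 0.005 when the cover lies on the hard ledge, flush with the rim. Spring 1.6 N/mm (8 N when flush); the cover's own weight presses it only about 1 mm.
Mind the look-alikes: they are no part of the job. Leave any orange look-alike of the case alone.

How it is judged:
On the way, in this order (a step that is already met when the one before it is completed fails the run):
1. the wing is turned in line with the long side of the box, the cover still off (value of joint stud between -0.17 and 0.17 rad and horizontal distance between handle and case above 0.05 m), for 0.2 s.
2. the cover lies in the recess with its slot over the wing (z of handle in the frame of case below 0.069 m and x of handle in the frame of case between -0.006 and 0.006 m and y of handle in the frame of case between -0.012 and 0 m), for 0.1 s.
At the end, for the whole second after the job is handed in: The fingers still hold the cover (contact over 2 N) and press it flush: it lies in the recess, slot over the wing, at most 1.6 mm above its hard seat, the seal pressed in by more than 3.4 mm, level within 0.04 rad, square to the box within 0.1 rad, and the wing within 0.3 rad of the box's long side (z of handle in the frame of case below 0.0636 m and x of handle in the frame of case between -0.006 and 0.006 m and y of handle in the frame of case between -0.012 and 0 m and angle between handle's own z axis and vertical below 0.04 rad and angle between the y axis of handle and the y axis of case, either way round below 0.1 rad and value of joint seal above 0.0034 m and value of joint stud between -0.3 and 0.3 rad and contact force between the fingers and cover above 2 N); the arm keeps its last pose, push and grip.
It also fails if it takes over 48 s, if anything falls off the work surface, if the arm or the gripper's body presses on something with over 40 N, if the wrist force passes 120 N, or if a joint passes its speed limit or range.

## Working session

There is one attempt and no reset: what is moved stays moved. The work goes in short steps, Python scripts to look and compute and a tool call to move; the robot and the scene stay as the last step left them, time stands still between calls to the robot, and variables do not carry over. Pictures are saved under pics/ and viewed, at most 10 in all, crops included, and the job is handed in when it is done.

Besides the shell and the picture viewer there is one more tool, called in YAML: its name, and indented under it one key for each argument. arm_command: Moves the arm, as the interface text tells. Its arguments: {"type":"object","properties":{"dp":{"type":"array","items":{"type":"array","items":{"type":"number"}}},"twist":{"type":"array","items":{"type":"number"}},"gripper":{"type":"number"},"squeeze":{"type":"number"}},"required":["dp","twist"]}

```bash
ls; mkdir -p pics
cat > h.py <<'E'
import numpy as np, cv2
from plant import telemetry, vision, ticket, arm
from scipy.spatial.transform import Rotation as R
def cam(name, st=None):
    c=vision.calibration(name); f=240/np.tan(np.radians(c["fov_y"])/2)
    K=np.array([[f,0,c["cx"]],[0,f,c["cy"]],[0,0,1]])
    if "rvec" in c:
        T=np.eye(4); T[:3,:3]=R.from_rotvec(c["rvec"]).as_matrix(); T[:3,3]=c["tvec"]; T=np.linalg.inv(T)
    else:
        st=st or telemetry.observe()
        W=np.eye(4); W[:3,:3]=R.from_rotvec(st["ee_rot"]).as_matrix(); W[:3,3]=st["position"]
        T=W@np.array(c["T_tool_cam"])
    return K,T   # T cam->world
def snap(name):
    st=telemetry.observe(); im,d=vision.snapshot(name); K,T=cam(name,st); return im,d,K,T
def cloud(d,K,T):
    v,u=np.mgrid[:480,:640]; P=np.stack([(u-K[0,2])/K[0,0]*d,(v-K[1,2])/K[1,1]*d,d],-1)
    W=P@T[:3,:3].T+T[:3,3]; W[d<=0]=np.nan; return W
def save(n,im): cv2.imwrite(f"pics/{n}.png",im[:,:,::-1])
E
python3 - <<'E'
from h import *
print(telemetry.observe())
for n in ["scene","side","wrist"]:
    print(n,vision.calibration(n).keys(), vision.calibration(n)["fov_y"])
    im,d,K,T=snap(n); save(n+"0",im); W=cloud(d,K,T); print(T[:3,3].round(3),T[:3,2].round(2))
    np.savez(f"{n}0.npz",im=im,d=d,K=K,T=T)
    for q in ["case","wing","handle","slot"]:
        for r in vision.find_in(q,n)[:4]:
            u,v=map(int,r["pixel"]); print(q,r["conf"],(u,v),W[min(v,479),min(u,639)].round(3))
E
```

```text
pics
{'t': 0.0, 'joint_positions': array([ 1.22920997,  0.38384409,  0.04386572,  1.59958332, -0.01789039,
        1.16120395, -0.04990776]), 'qvel': array([-9.68825510e-05,  4.98462521e-04,  1.08962955e-03,  1.00086203e-03,
        1.03224472e-03, -4.97558214e-04,  1.29913492e-03]), 'joint_efforts': array([-4.53232233e-04, -4.33464074e+01,  1.02419883e+00, -2.49515283e+01,
        1.05315392e-02,  1.13911086e-02, -7.03306512e-06]), 'position': array([ 0.15664557, -0.62988742,  0.23787745]), 'ee_rot': array([-3.11569174e+00, -3.81746820e-01,  7.58108618e-04]), 'ft_force': array([ 0.63632664, -0.53421084,  0.53663334]), 'wrist_torque': array([ 9.11821964e-03,  1.61558741e-02, -1.11005952e-05]), 'finger_force': 0.0, 'grip_width': 0.9997749523638874}
scene dict_keys(['fov_y', 'cx', 'cy', 'rvec', 'tvec']) 45.5257448856795
[-0.249  1.015  1.29 ] [ 0.44 -0.49 -0.75]
case 0.91 (309, 236) [0.527 0.165 0.007]
case 0.7 (185, 347) [0.518 0.662 0.007]
case 0.54 (378, 179) [nan nan nan]
wing 0.65 (173, 350) [0.507 0.7   0.054]
handle 0.58 (380, 178) [ 0.511 -0.17   0.017]
slot 0.84 (378, 179) [nan nan nan]
side dict_keys(['fov_y', 'cx', 'cy', 'rvec', 'tvec']) 45.917758300360255
[0.245 1.597 0.647] [ 0.16 -0.91 -0.38]
case 0.94 (314, 253) [0.516 0.219 0.032]
case 0.58 (276, 347) [0.513 0.646 0.008]
wing 0.65 (270, 343) [0.508 0.705 0.055]
wing 0.54 (312, 246) [0.522 0.218 0.052]
handle 0.73 (334, 212) [ 0.526 -0.183  0.009]
slot 0.77 (340, 210) [ 0.509 -0.211  0.007]
wrist dict_keys(['fov_y', 'cx', 'cy', 'T_tool_cam']) 67.89477047371301
[ 0.226 -0.614  0.374] [-0.27 -0.07 -0.96]
```

View pics/scene0.png

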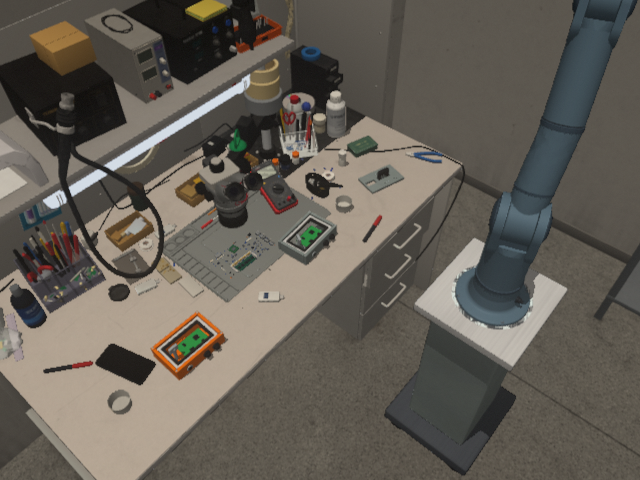

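View pics/side0.png

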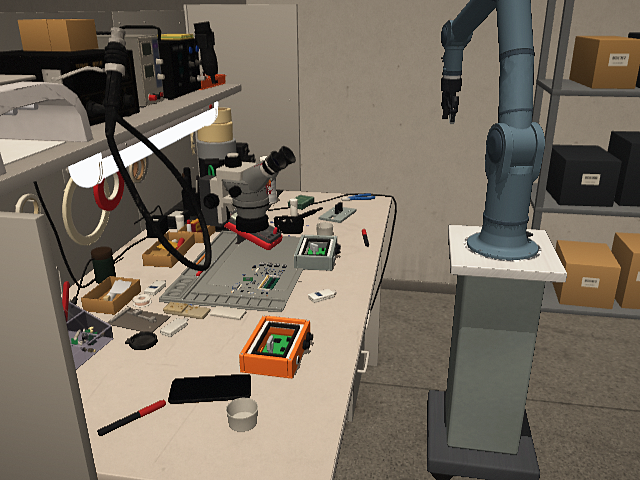

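Grey case at scene (309,236), cover at (380,179), orange look-alike at (190,345), and a microscope just behind the case at (230,190). The next step is a rough fit from the depth clouds.

Run:
```python
from h import *
for n in ["scene","side"]:
    z=np.load(n+"0.npz"); W=cloud(z["d"],z["K"],z["T"]); im=z["im"].astype(int)
    def sel(b): return (W[...,0]>b[0])&(W[...,0]<b[1])&(W[...,1]>b[2])&(W[...,1]<b[3])&(W[...,2]>b[4])&(W[...,2]<b[5])
    for nm,b in [("bench",(.4,.6,-.05,.05,-.02,.02)),("rim",(.4,.65,.1,.32,.034,.046)),("wing",(.45,.6,.12,.3,.052,.07)),("plate",(.42,.62,-.3,-.08,.005,.014)),("handle",(.42,.62,-.3,-.08,.024,.05))]:
        m=sel(b); P=W[m]
        if len(P)<5: print(n,nm,len(P)); continue
        r=cv2.minAreaRect(P[:,:2].astype(np.float32)); print(n,nm,len(P),np.median(P[:,2]).round(4),np.round(r[0],3),np.round(r[1],3),round(r[2],1))
    # obstacles above 0.1m near the work
    m=(W[...,2]>.12)&(W[...,0]>.3)&(W[...,0]<.75)&(W[...,1]>-.35)&(W[...,1]<.45); P=W[m]; 
    print("obst",len(P),P.min(0).round(3) if len(P) else '',P.max(0).round(3) if len(P) else '')
    for x in np.arange(.3,.75,.05):
        print(x.round(2),[ (lambda q: round(float(q[:,2].max()),2) if len(q)>3 else 0)(W[sel((x,x+.05,y,y+.05,0.02,1.0))]) for y in np.arange(-.35,.45,.05)])
a=[np.load(n+"0.npz")["im"] for n in ("scene","side")]
c1=cv2.resize(a[0][195:275,265:405],None,fx=5,fy=5,interpolation=2)
c2=cv2.resize(a[1][195:280,290:370],None,fx=3,fy=3)
save("crop1",c1)
```

```text
scene bench 1349 -0.0014 [0.5 0. ] [0.1 0.2] 90.0
scene rim 558 0.0371 [0.556 0.179] [0.181 0.167] 2.8
scene wing 19 0.0575 [0.517 0.223] [0.007 0.026] 54.7
scene plate 352 0.0073 [ 0.524 -0.188] [0.188 0.22 ] 2.4
scene handle 64 0.0341 [ 0.512 -0.184] [0.045 0.016] 78.7
obst 2983 [0.54  0.209 0.14 ] [0.75  0.411 0.35 ]
0.3 [0, 0, 0, 0, 0, 0, 0, 0, 0, 0, 0, 0, 0, 0, 0, 0]
0.35 [0, 0, 0, 0, 0, 0, 0, 0, 0, 0, 0, 0, 0, 0, 0, 0]
0.4 [0, 0, 0, 0, 0, 0, 0, 0, 0, 0, 0, 0, 0, 0, 0, 0]
0.45 [0, 0, 0, 0, 0, 0, 0, 0, 0, 0.05, 0.04, 0.04, 0.04, 0, 0, 0]
0.5 [0, 0, 0.04, 0.04, 0, 0, 0.08, 0.09, 0, 0.04, 0.03, 0.06, 0.04, 0.33, 0, 0]
0.55 [0, 0, 0, 0, 0, 0, 0.08, 0.08, 0, 0.04, 0.04, 0.04, 0.04, 0.35, 0.35, 0.34]
0.6 [0, 0.03, 0.02, 0.06, 0, 0, 0.06, 0.06, 0.06, 0.06, 0, 0, 0, 0.32, 0.32, 0]
0.65 [0.02, 0.03, 0.03, 0.06, 0.06, 0, 0.05, 0.05, 0.06, 0.07, 0.06, 0.24, 0.3, 0.33, 0.33, 0.26]
0.7 [0, 0, 0, 0, 0, 0, 0, 0, 0.08, 0.08, 0.07, 0.24, 0.3, 0.32, 0.3, 0]
side bench 583 0.0003 [0.5 0. ] [0.199 0.1  ] 0.1
side rim 512 0.0379 [0.556 0.182] [0.163 0.187] 90.0
side wing 36 0.0567 [0.516 0.223] [0.012 0.023] 64.5
side plate 280 0.0077 [ 0.554 -0.195] [0.151 0.189] 62.2
side handle 38 0.0345 [ 0.511 -0.187] [0.039 0.014] 71.9
obst 4305 [0.539 0.265 0.13 ] [0.75  0.412 0.349]
0.3 [0, 0, 0, 0, 0, 0, 0, 0, 0, 0, 0, 0, 0, 0, 0, 0]
0.35 [0, 0, 0, 0, 0, 0, 0, 0, 0, 0, 0, 0, 0, 0, 0, 0]
0.4 [0, 0, 0, 0, 0, 0, 0, 0, 0, 0, 0, 0, 0, 0, 0, 0]
0.45 [0, 0, 0, 0, 0, 0, 0, 0, 0, 0.04, 0.04, 0.04, 0.04, 0, 0, 0]
0.5 [0, 0, 0.04, 0.04, 0, 0, 0.09, 0.09, 0, 0.04, 0.04, 0.06, 0.04, 0.33, 0.32, 0]
0.55 [0, 0, 0, 0, 0, 0, 0.08, 0.07, 0, 0.04, 0.04, 0.04, 0.04, 0.35, 0.35, 0.35]
0.6 [0.02, 0.02, 0.02, 0.06, 0.05, 0, 0.06, 0.06, 0.06, 0.06, 0, 0, 0, 0.31, 0.32, 0]
0.65 [0.02, 0.02, 0.03, 0.06, 0.06, 0, 0.05, 0.04, 0.05, 0.06, 0.05, 0, 0.3, 0.33, 0.33, 0.27]
0.7 [0, 0, 0, 0, 0, 0, 0, 0, 0, 0.05, 0.05, 0, 0.18, 0.33, 0.31, 0]
```

View pics/wrist0.png

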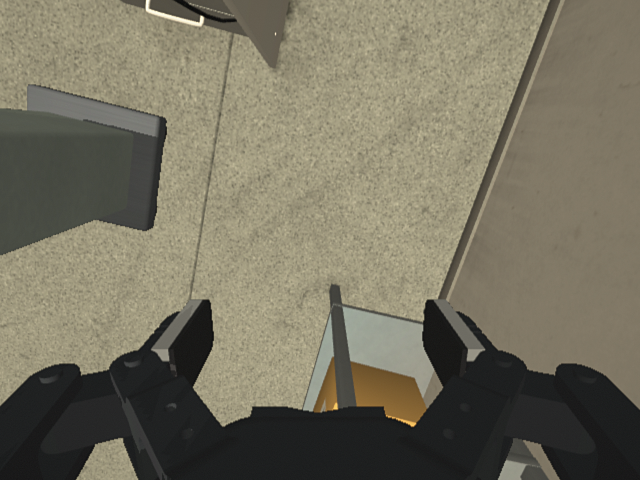

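Start wrist view shows only floor beside the bench. Next: microscope extents and a closer view of the crop.

Run:
```python
from h import *
print(np.array(vision.calibration("wrist")["T_tool_cam"]).round(3), R.from_rotvec(telemetry.observe()["ee_rot"]).as_matrix().round(2).tolist())
for n in ["scene","side"]:
    z=np.load(n+"0.npz"); W=cloud(z["d"],z["K"],z["T"])
    for zl in (.08,.12,.16,.2,.24,.28,.32):
      o=[]
      for x in np.arange(.44,.76,.04):
        m=(abs(W[...,0]-x)<.02)&(abs(W[...,2]-zl-.02)<.02)&(W[...,1]>.1)&(W[...,1]<.6); q=W[m]
        o.append(round(float(np.sort(q[:,1])[3]),3) if len(q)>8 else 0)
      print(n,zl,o)
```

```text
[[ 0.    -0.96  -0.281  0.071]
 [ 1.     0.001 -0.003  0.   ]
 [ 0.003 -0.281  0.96  -0.135]
 [ 0.     0.     0.     1.   ]] [[0.97, 0.24, 0.0], [0.24, -0.97, -0.0], [-0.0, 0.0, -1.0]]
scene 0.08 [0, 0, 0, 0, 0, 0, 0, 0]
scene 0.12 [0, 0, 0, 0, 0.326, 0.315, 0, 0]
scene 0.16 [0, 0, 0, 0, 0.321, 0.316, 0.374, 0]
scene 0.2 [0, 0, 0, 0, 0.313, 0.371, 0.22, 0.211]
scene 0.24 [0, 0, 0, 0, 0.321, 0.339, 0.38, 0.226]
scene 0.28 [0, 0, 0, 0.312, 0.317, 0.297, 0.291, 0.29]
scene 0.32 [0, 0, 0, 0.307, 0.33, 0, 0.323, 0.34]
side 0.08 [0, 0, 0, 0, 0, 0, 0, 0]
side 0.12 [0, 0, 0, 0, 0.329, 0.367, 0.363, 0.272]
side 0.16 [0, 0, 0, 0, 0.325, 0.357, 0.348, 0.272]
side 0.2 [0, 0, 0, 0, 0.322, 0.368, 0.347, 0.327]
side 0.24 [0, 0, 0, 0, 0.325, 0.374, 0.372, 0.329]
side 0.28 [0, 0, 0, 0.308, 0.328, 0.297, 0.294, 0.338]
side 0.32 [0, 0, 0, 0.305, 0.374, 0, 0.326, 0.348]
```

View pics/crop1.png

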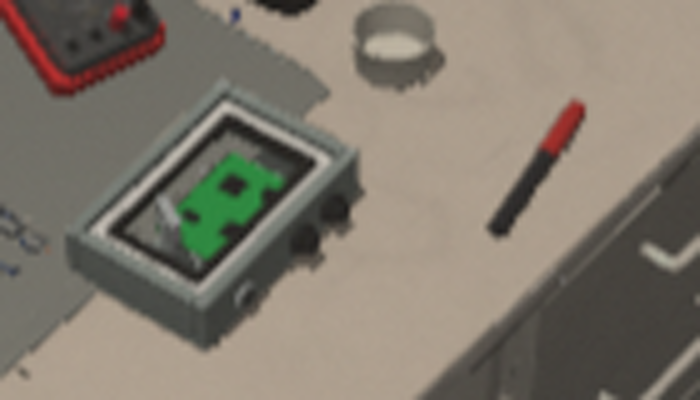

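Case long side is near world y with the glands on the -x wall, and the wing is at its +y end; the microscope stays beyond y≈0.305. I'll move toward the cover to look from close by.

arm_command:
  dp:
    - [0.01,0.015,0.02]
    - [0.02,0.03,0.01]
    - [0.022,0.03,0.01]
    - [0.022,0.03,0.01]
    - [0.022,0.03,0]
    - [0.022,0.03,0]
    - [0.022,0.03,0]
    - [0.022,0.03,0]
  twist: [2,4,4,4,4,4,4,4]
  gripper: -1

```text
t: 1.42
position: [0.3197, -0.4043, 0.2897]
ee_rot: [2.91, 1.18, 0.0]
ft_force: [0.6, -0.1, 0.8]
grip_width: 0.998
finger_force: 0.0
```

arm_command:
  dp:
    - [0.022,0.03,0]
    - [0.022,0.03,0]
    - [0.022,0.03,0]
    - [0.022,0.03,0]
    - [0.022,0.03,0]
    - [0.022,0.03,0]
    - [0.022,0.03,0]
    - [0.02,0.02,0]
  twist: [4,4,4,4,4,4,4,2]

```text
t: 2.08
position: [0.4943, -0.1718, 0.2898]
ee_rot: [2.503, 1.898, 0.002]
ft_force: [1.4, -0.1, -0.2]
grip_width: 0.999
finger_force: 0.0
```

arm_command:
  dp:
    - [0.02,0.0,0]
    - [0.01,0.0,0]
    - [0,0,0]
    - [0,0,0]
  twist: [0,0,0,0]

```text
t: 2.42
position: [0.5223, -0.177, 0.2889]
ee_rot: [-2.51, -1.887, 0.002]
ft_force: [-0.4, -0.1, 0.5]
grip_width: 0.999
finger_force: 0.0
```

Run:
```python
from h import *
st=telemetry.observe(); print(st["position"],R.from_rotvec(st["ee_rot"]).as_matrix()[:,0].round(3),st["joint_positions"].round(2))
im,d,K,T=snap("wrist"); save("w1",im); W=cloud(d,K,T); np.savez("w1.npz",im=im,d=d,K=K,T=T)
for q in ["handle","slot"]:
    for r in vision.find_in(q,"wrist")[:3]:
        u,v=map(int,r["pixel"]); print(q,r["conf"],(u,v),W[v,u].round(3))
b=W[...,1]<0.05
for nm,lo,hi in [("plate",.005,.012),("handle",.03,.05)]:
    m=(W[...,2]>lo)&(W[...,2]<hi)&(W[...,0]>.42)&(W[...,0]<.62)&(W[...,1]>-.3)&(W[...,1]<-.08); P=W[m]
    r=cv2.minAreaRect(P[:,:2].astype(np.float32)); print(nm,len(P),np.median(P[:,2]).round(4),np.round(r[0],4),np.round(r[1],4),round(r[2],1))
```

```text
[ 0.52228334 -0.17704988  0.28889727] [ 0.278  0.961 -0.   ] [ 0.66  0.19 -0.46  1.76  0.09  1.22 -0.1 ]
handle 0.96 (312, 208) [ 0.515 -0.179  0.04 ]
slot 0.88 (313, 203) [ 0.517 -0.174  0.041]
plate 6553 0.0077 [ 0.5555 -0.208 ] [0.1533 0.1739] 73.4
handle 368 0.0394 [ 0.5129 -0.1886] [0.0391 0.0111] 73.6
```

View pics/w1.png

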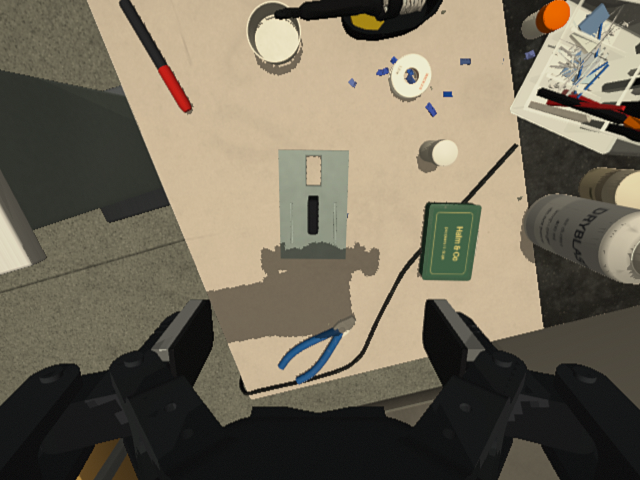

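Cover: slot at (313,170) up-picture (+y side), handle bar at (313,215), handle ≈ (0.513, -0.189), yaw ≈ -16.4°, top 0.0394. Now on to the case.

arm_command:
  dp:
    - [0,0.02,0]
    - [0,0.038,0]
    - [0,0.04,0]
    - [0,0.04,0]
    - [0,0.04,0]
    - [-0.01,0.04,0]
    - [0,0.04,0]
    - [0,0.037,0]
  twist: [1,2,2,3,3,2,1,1]

```text
t: 3.23
position: [0.5113, 0.1215, 0.2896]
ee_rot: [2.239, 2.202, -0.0]
ft_force: [1.6, -0.4, -0.6]
grip_width: 1.001
finger_force: 0.0
```

arm_command:
  dp:
    - [0,0.03,0]
    - [0,0,0]
    - [0,0,0]
    - [0,0,0]
  twist: [0,0,0,0]

```text
t: 3.57
position: [0.5125, 0.1484, 0.2891]
ee_rot: [2.241, 2.2, -0.002]
ft_force: [0.3, -0.2, -0.1]
grip_width: 0.997
finger_force: 0.0
```

```bash
cat > case.py <<'E'
from h import *
import sys
from scipy.optimize import least_squares
n=sys.argv[1]
st=telemetry.observe(); print(st["position"],R.from_rotvec(st["ee_rot"]).as_matrix()[:,0].round(3),st["joint_positions"].round(2))
im,d,K,T=snap("wrist"); save(n,im); W=cloud(d,K,T); np.savez(n+".npz",im=im,d=d,K=K,T=T)
for q in ["case","wing"]:
    for r in vision.find_in(q,"wrist")[:3]:
        u,v=map(int,r["pixel"]); print(q,r["conf"],(u,v),W[v,u].round(3))
box=(W[...,0]>.42)&(W[...,0]<.62)&(W[...,1]>.07)&(W[...,1]<.3)
hsv=cv2.cvtColor(im,cv2.COLOR_RGB2HSV)
m=box&(W[...,2]>.0375)&(W[...,2]<.043)
mm=m.astype(np.uint8); nn,lab,sta,_=cv2.connectedComponentsWithStats(mm)
k=1+np.argmax(sta[1:,4]); P=W[lab==k]; 
r=cv2.minAreaRect(P[:,:2].astype(np.float32)); print("rim",len(P),np.median(P[:,2]).round(4),np.round(r[0],4),np.round(r[1],4),round(r[2],1))
# robust fit: share of rim points within the ring of the given sizes
def f(p):
    c,s=np.cos(p[2]),np.sin(p[2]); q=(P[:,:2]-p[:2])@np.array([[c,-s],[s,c]])
    a=np.abs(q); o=np.maximum(a[:,0]-.052,a[:,1]-.077); i=np.maximum(a[:,0]-.043,a[:,1]-.068)
    return np.maximum(o,0)+np.maximum(-i,0)
b=least_squares(f,[r[0][0],r[0][1],0],loss="soft_l1",f_scale=.001); print("case",b.x[:2].round(4),"yaw deg",np.degrees(b.x[2]).round(2),"cost",f(b.x).mean().round(5))
m=box&(W[...,2]>.056)&(W[...,2]<.066); P=W[m]; r=cv2.minAreaRect(P[:,:2].astype(np.float32)); print("wing",len(P),np.median(P[:,2]).round(4),np.round(r[0],4),np.round(r[1],4),round(r[2],1))
c,s=np.cos(b.x[2]),np.sin(b.x[2]); print("wing expected",b.x[0]-s*.042,b.x[1]+c*.042)
E
python3 case.py w2
```

```text
[0.51249305 0.14838213 0.28914519] [ 0.018  1.    -0.001] [ 0.29  0.18 -0.72  1.79  0.13  1.22 -0.48]
case 0.71 (324, 170) [0.52  0.182 0.009]
wing 0.66 (323, 133) [0.519 0.222 0.061]
rim 3753 0.0396 [0.5194 0.179 ] [0.104  0.1538] 3.9
case [0.5193 0.1791] yaw deg 3.96 cost 0.0
wing 216 0.0605 [0.5165 0.2208] [0.0079 0.0256] 60.9
wing expected 0.5164229006111406 0.22095673860020337
```

View pics/w2.png

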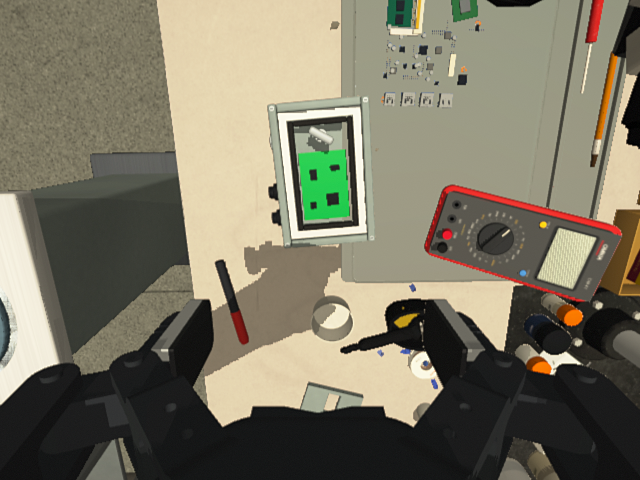

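Case: centre (0.5193, 0.1791), yaw 3.96°, size matches 104x154, rim at 0.0396; wing at (323,133) → (0.5165, 0.2208), top 0.0605, long axis at 150.9° → stud ≈ 0.99 rad, consistent with the text. Now to grasp the wing.

arm_command:
  dp:
    - [0,0.009,-0.02]
    - [0.001,0.009,-0.02]
    - [0.001,0.009,-0.02]
    - [0.001,0.009,-0.02]
    - [0.001,0.009,-0.02]
    - [0,0.009,-0.02]
    - [0,0.009,-0.02]
    - [0,0.009,-0.02]
  twist: [7,7,7,7,7,7,7,7]
  gripper: -0.2
  squeeze: 30

```text
t: 4.38
position: [0.5177, 0.2195, 0.1281]
ee_rot: [0.942, 2.997, -0.001]
ft_force: [0.9, 0.1, 0.5]
grip_width: 0.6
finger_force: 0.0
```

arm_command:
  dp:
    - [0,0,0]
    - [0,0,0]
    - [0,0,0]
    - [0,0,0]
  twist: [6,0,0,0]

```text
t: 4.72
position: [0.518, 0.2201, 0.1298]
ee_rot: [0.794, 3.038, 0.0]
ft_force: [0.2, 0.6, 0.0]
grip_width: 0.603
finger_force: 0.0
```

Run:
```python
from h import *
st=telemetry.observe(); x=R.from_rotvec(st["ee_rot"]).as_matrix()[:,0]; print(st["position"],np.degrees(np.arctan2(x[1],x[0])),st["joint_positions"].round(2),st["grip_width"])
im,d,K,T=snap("wrist"); W=cloud(d,K,T); save("w3",im)
m=(W[...,2]>.056)&(W[...,2]<.066)&(abs(W[...,0]-.5165)<.03)&(abs(W[...,1]-.2208)<.03); P=W[m]
if len(P)>9:
    r=cv2.minAreaRect(P[:,:2].astype(np.float32)); print("wing",len(P),np.median(P[:,2]).round(4),np.round(r[0],4),np.round(r[1],4),round(r[2],1))
```

```text
[0.51800194 0.22012969 0.12982763] 150.70513033259587 [ 0.22  0.49 -0.84  1.87  0.44  0.98  0.24] 0.6026603550936578
wing 523 0.0603 [0.5161 0.2202] [0.0074 0.0258] 60.9
```

The close view confirms the wing at (0.516, 0.220), long axis at 150.9°. Descend and grip.

arm_command:
  dp:
    - [-0.002,0,-0.015]
    - [0,0,-0.02]
    - [0,0,-0.02]
    - [0,0,-0.015]
    - [0,0,-0.007]
    - [0,0,0]
    - [0,0,0]
  twist: [0,0,0,0,0,0,0]

```text
t: 5.35
position: [0.5153, 0.2213, 0.0526]
ee_rot: [0.788, 3.041, 0.0]
ft_force: [0.1, 0.2, -0.6]
grip_width: 0.598
finger_force: 0.0
```

arm_command:
  dp:
    - [0,0,0]
    - [0,0,0]
    - [0,0,0]
    - [0,0,0]
    - [0,0,0]
    - [0,0,0]
  twist: [0,0,0,0,0,0]
  gripper: 1
  squeeze: 30

```text
t: 5.85
position: [0.5153, 0.2209, 0.0533]
ee_rot: [0.787, 3.04, -0.002]
ft_force: [-2.2, -1.0, 6.6]
grip_width: 0.086
finger_force: 32.5
```

arm_command:
  dp:
    - [0,0,0]
    - [0,0,0]
    - [0,0,0]
    - [0,0,0]
    - [0,0,0]
    - [0,0,0]
    - [0,0,0]
    - [0,0,0]
  twist: [-3,-6,-6,-6,-6,-6,-6,-6]

```text
t: 6.52
position: [0.5163, 0.2217, 0.0533]
ee_rot: [1.896, 2.503, 0.004]
ft_force: [0.9, -0.8, 1.7]
grip_width: 0.085
finger_force: 31.9
```

arm_command:
  dp:
    - [0,0,0]
    - [0,0,0]
    - [0,0,0]
    - [0,0,0]
    - [0,0,0]
    - [0,0,0]
  twist: [-6,-6,0,0,0,0]

```text
t: 7.02
position: [0.5166, 0.2217, 0.0533]
ee_rot: [2.141, 2.298, 0.005]
ft_force: [2.0, 0.5, 4.8]
grip_width: 0.084
finger_force: 32.3
```

arm_command:
  dp:
    - [0,0,0]
    - [0,0,0]
    - [0,0,0]
    - [0,0,0]
  twist: [0,0,0,0]
  gripper: -0.2

```text
t: 7.35
position: [0.5134, 0.2209, 0.0513]
ee_rot: [-2.141, -2.297, 0.004]
ft_force: [0.3, 0.3, -0.2]
grip_width: 0.598
finger_force: 0.0
```

arm_command:
  dp:
    - [0,0,0.01]
    - [0,0,0.02]
    - [0,0,0.03]
    - [0,0,0.03]
    - [0,-0.01,0.03]
    - [0,-0.015,0.03]
    - [0,0,0]
    - [0,0,0]
  twist: [0,0,0,0,0,0,0,0]

```text
t: 8.02
position: [0.5165, 0.1958, 0.205]
ee_rot: [2.143, 2.293, 0.006]
ft_force: [-0.8, 0.1, -1.4]
grip_width: 0.603
finger_force: 0.0
```

```bash
python3 case.py w4
python3 - <<'E'
from h import *
z=np.load("w4.npz"); W=cloud(z["d"],z["K"],z["T"]); m=(W[...,2]>.056)&(W[...,2]<.066)&(abs(W[...,0]-.5165)<.03)&(abs(W[...,1]-.2208)<.03); print(m.sum())
E
```

```text
[0.51654546 0.19583586 0.20502157] [-0.067  0.998  0.   ] [ 0.12  0.3  -0.64  1.85  0.21  1.06 -0.54]
case 0.63 (317, 234) [0.518 0.177 0.01 ]
wing 0.9 (320, 193) [0.517 0.224 0.06 ]
rim 5330 0.0395 [0.5194 0.1787] [0.104  0.1539] 4.0
case [0.5194 0.1788] yaw deg 3.93 cost 0.0
wing 317 0.0604 [0.5162 0.2208] [0.0072 0.0254] 4.1
wing expected 0.516474036774877 0.22074494852605253
317
```

Wing now at 4.1° against the case's 3.93° (stud ≈ 0). On to the cover.

arm_command:
  dp:
    - [0,-0.02,0]
    - [0,-0.038,0]
    - [0,-0.04,0]
    - [0,-0.04,0]
    - [0,-0.04,0]
    - [0,-0.04,0]
    - [0,-0.04,0]
    - [0,-0.04,0]
  twist: [0,-2,-3,-3,-3,-3,-3,-3]

```text
t: 8.83
position: [0.5135, -0.1026, 0.2005]
ee_rot: [-2.508, -1.887, 0.003]
ft_force: [0.2, -0.8, -0.3]
grip_width: 0.597
finger_force: 0.0
```

arm_command:
  dp:
    - [-0.002,-0.04,0]
    - [0,-0.03,0]
    - [0,-0.017,0]
    - [0,0,0]
    - [0,0,0]
    - [0,0,0]
  twist: [0,0,0,0,0,0]

```text
t: 9.33
position: [0.5126, -0.1863, 0.201]
ee_rot: [-2.504, -1.891, 0.001]
ft_force: [0.6, -0.2, 0.4]
grip_width: 0.603
finger_force: 0.0
```

Run:
```python
from h import *
st=telemetry.observe(); x=R.from_rotvec(st["ee_rot"]).as_matrix()[:,0]; print(st["position"],np.degrees(np.arctan2(x[1],x[0])),st["joint_positions"].round(2),st["grip_width"])
im,d,K,T=snap("wrist"); W=cloud(d,K,T); save("w5",im); np.savez("w5.npz",im=im,d=d,K=K,T=T)
for q in ["handle","slot"]:
    for r in vision.find_in(q,"wrist")[:2]:
        u,v=map(int,r["pixel"]); print(q,r["conf"],(u,v),W[v,u].round(3))
for nm,lo,hi in [("plate",.005,.012),("handle",.034,.046)]:
    m=(W[...,2]>lo)&(W[...,2]<hi)&(abs(W[...,0]-.513)<.1)&(abs(W[...,1]+.185)<.1)
    nn,lab,sta,_=cv2.connectedComponentsWithStats(m.astype(np.uint8)); k=1+np.argmax(sta[1:,4]); P=W[lab==k]
    r=cv2.minAreaRect(P[:,:2].astype(np.float32)); print(nm,len(P),np.median(P[:,2]).round(4),np.round(r[0],4),np.round(r[1],4),round(r[2],1))
```

```text
[ 0.51257912 -0.18631726  0.20096726] 74.11922736980262 [ 0.61  0.25 -0.38  1.87  0.11  1.04 -0.09] 0.6026431689750935
handle 0.75 (320, 215) [ 0.516 -0.179  0.04 ]
slot 0.91 (320, 207) [ 0.518 -0.173  0.039]
plate 10287 0.0078 [ 0.514  -0.1837] [0.1302 0.0801] 73.4
handle 613 0.0393 [ 0.5125 -0.1891] [0.0399 0.0118] 72.2
```

View pics/w5.png

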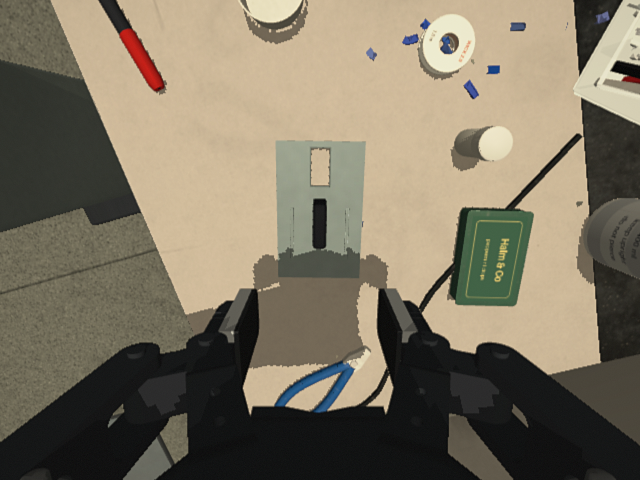

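Cover centre (0.514, -0.1837), 130x80 mm, axis at 73.4° (slot at (320,167), handle at (320,222)); handle point ≈ (0.5124, -0.1893), matching both measurements. Descend and grasp.

arm_command:
  dp:
    - [0,-0.003,-0.02]
    - [0,0,-0.035]
    - [0,0,-0.035]
    - [0,0,-0.035]
    - [0,0,-0.025]
    - [0,0,-0.015]
    - [0,0,-0.009]
    - [0,0,0]
  twist: [-0.7,0,0,0,0,0,0,0]

```text
t: 10.15
position: [0.5115, -0.1899, 0.0263]
ee_rot: [-2.516, -1.875, 0.003]
ft_force: [-0.5, -0.7, 0.8]
grip_width: 0.605
finger_force: 0.0
```

arm_command:
  dp:
    - [0,0,0]
    - [0,0,0]
    - [0,0,0]
    - [0,0,0]
    - [0,0,0]
    - [0,0,0]
  twist: [0,0,0,0,0,0]
  gripper: 1
  squeeze: 90

```text
t: 10.65
position: [0.5143, -0.1921, 0.0302]
ee_rot: [2.519, 1.873, 0.002]
ft_force: [-1.2, 0.5, 6.5]
grip_width: 0.113
finger_force: 90.0
```

arm_command:
  dp:
    - [0,0,0.005]
    - [0,0,0.02]
    - [0,0,0.035]
    - [0,0,0.035]
    - [0,0,0.035]
    - [0,0,0.025]
    - [0,0,0.02]
    - [0,0,0]
  twist: [0,0,0,0,0,0,0,0]

```text
t: 11.32
position: [0.5162, -0.1929, 0.2088]
ee_rot: [2.514, 1.869, 0.009]
ft_force: [1.2, -0.6, -0.8]
grip_width: 0.117
finger_force: 89.0
```

```bash
cat > cov.py <<'E'
from h import *
import sys
def go(n):
    st=telemetry.observe(); Rt=R.from_rotvec(st["ee_rot"]).as_matrix(); p=st["position"]; yaw=np.degrees(np.arctan2(Rt[1,0],Rt[0,0]))
    im,d,K,T=snap("wrist"); W=cloud(d,K,T); save(n,im); np.savez(n+".npz",im=im,d=d,K=K,T=T,p=p,Rt=Rt)
    L=(W-p)@Rt   # tool frame
    print("tcp",p.round(4),"yaw",yaw.round(2),"tilt",np.degrees(np.arccos(-Rt[2,2])).round(2),"F",np.round(st["ft_force"],1),"w",round(st["grip_width"],3))
    m=(L[...,2]>.012)&(L[...,2]<.045)&(abs(L[...,0])<.12)&(abs(L[...,1])<.06)
    nn,lab,sta,_=cv2.connectedComponentsWithStats(m.astype(np.uint8)); k=1+np.argmax(sta[1:,4]); P=L[lab==k]
    A=np.c_[P[:,:2],np.ones(len(P))]; 
    for _ in range(4):
        s=np.linalg.lstsq(A,P[:,2],rcond=None)[0]; ok=abs(A@s-P[:,2])<.002; A,P=A[ok],P[ok]
    r=cv2.minAreaRect(P[:,:2].astype(np.float32)); print("plate top in tool: n",len(P),"z",s.round(4),"centre",np.round(r[0],4),np.round(r[1],4),round(r[2],2))
    return L,W,im
if __name__=="__main__": go(sys.argv[1])
E
python3 cov.py w6
```

```text
tcp [ 0.5162 -0.1929  0.2088] yaw 73.25 tilt 0.61 F [ 1.2 -0.6 -0.8] w 0.117
plate top in tool: n 27011 z [-0.0019  0.003   0.0224] centre [ 0.0216 -0.0002] [0.0806 0.1016] 89.99
```

View pics/w6.png

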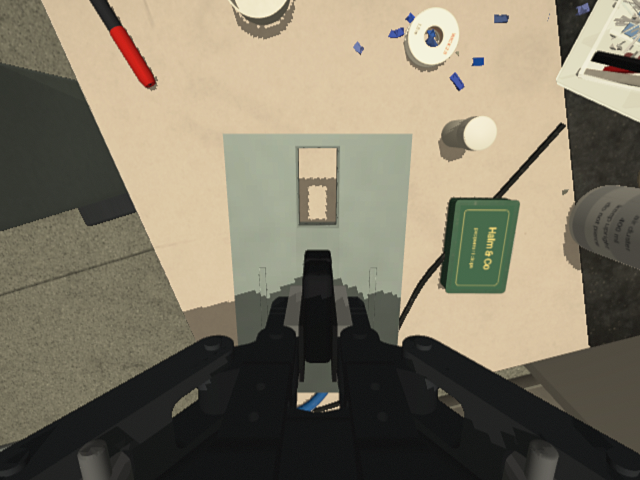

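The cover hangs square in the grip (plate edge row ~135, slot at (318,185)); handle ≈ TCP + 1.4 mm along tool x. Carry it over the case.

arm_command:
  dp:
    - [0,0.015,0]
    - [0,0.03,0]
    - [0,0.036,0]
    - [0.001,0.036,0]
    - [0.001,0.036,0]
    - [0.001,0.036,0]
    - [0.001,0.036,0]
    - [0,0.036,0]
  twist: [0,2,2.5,2.5,2.5,2.5,2.5,2.5]

```text
t: 12.03
position: [0.5151, 0.0704, 0.201]
ee_rot: [-2.212, -2.227, 0.004]
ft_force: [1.2, 0.9, -1.7]
grip_width: 0.115
finger_force: 89.0
```

arm_command:
  dp:
    - [0,0.036,0]
    - [0,0.036,0]
    - [0,0.02,-0.02]
    - [0,0.012,-0.03]
    - [0,0,-0.02]
    - [0,0,0]
    - [0,0,0]
    - [0,0,0]
  twist: [2.5,1.2,0,0,0,0,0,0]

```text
t: 12.7
position: [0.517, 0.1724, 0.1331]
ee_rot: [-2.144, -2.296, 0.001]
ft_force: [-0.0, -0.7, -2.1]
grip_width: 0.117
finger_force: 88.9
```

Run:
```python
from cov import *
go("w7"); st=telemetry.observe(); Rt=R.from_rotvec(st["ee_rot"]).as_matrix(); h=st["position"]+Rt@[.0014,0,0]; yaw=np.degrees(np.arctan2(Rt[1,0],Rt[0,0]))
a=np.radians(3.94); tgt=np.array([.5194+.006*np.sin(a),.179-.006*np.cos(a)]); print("move",(tgt-h[:2]).round(4),"twist",93.94-yaw)
```

```text
tcp [0.517  0.1724 0.1331] yaw 93.91 tilt 0.04 F [-0.  -0.7 -2.1] w 0.117
plate top in tool: n 26939 z [-0.002   0.0018  0.0224] centre [ 0.0213 -0.0002] [0.0809 0.1014] 89.99
move [ 0.002 -0.001] twist 0.057227714005691155
```

View pics/w7.png

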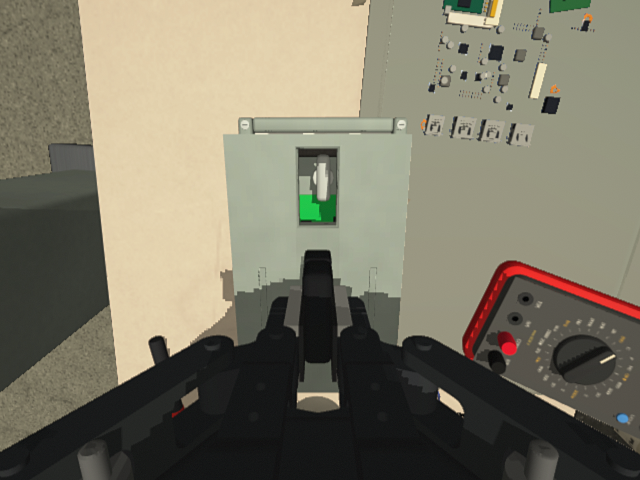

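Wing shows in the slot at (322,175), slot centre ~ (318,187), rim ring slightly right of the plate: consistent with a +2 mm x correction. Apply and descend to just above the wing, then check.

arm_command:
  dp:
    - [0.002,-0.001,-0.01]
    - [0,0,-0.014]
    - [0,0,-0.008]
    - [0,0,0]
    - [0,0,0]
    - [0,0,0]
  twist: [0,0,0,0,0,0]

```text
t: 13.25
position: [0.5195, 0.1723, 0.1018]
ee_rot: [2.143, 2.296, 0.002]
ft_force: [0.1, -0.6, -1.4]
grip_width: 0.115
finger_force: 88.9
```

Run:
```python
from cov import *
L,W,im=go("w8"); st=telemetry.observe(); p=st["position"]; Rt=R.from_rotvec(st["ee_rot"]).as_matrix(); h=p+Rt@[.0014,0,0]
a=np.radians(3.94); tgt=np.array([.5194+.006*np.sin(a),.179-.006*np.cos(a)]); print("move",(tgt-h[:2]).round(4))
m=(W[...,2]>.054)&(W[...,2]<.066)&(abs(W[...,0]-.5165)<.02)&(abs(W[...,1]-.2208)<.03); P=W[m]
print(len(P)); 
if len(P)>9:
    r=cv2.minAreaRect(P[:,:2].astype(np.float32)); print("wing",np.median(P[:,2]).round(4),np.round(r[0],4),np.round(r[1],4),round(r[2],1), "in tool",((np.r_[r[0],.06]-p)@Rt).round(4), "slot ~[.0494,-.0002]")
```

```text
tcp [0.5195 0.1723 0.1018] yaw 93.96 tilt 0.07 F [ 0.1 -0.6 -1.4] w 0.115
plate top in tool: n 26960 z [-0.0018  0.0019  0.0224] centre [ 0.0214 -0.0002] [0.0804 0.1013] 90.0
move [ 0.0003 -0.0009]
821
wing 0.0605 [0.516  0.2203] [0.0257 0.0106] 88.7 in tool [ 0.0479 -0.0003  0.0421] slot ~[.0494,-.0002]
```

arm_command:
  dp:
    - [0,-0.001,-0.006]
    - [0,0,-0.008]
    - [0,0,-0.008]
    - [0,0,-0.006]
    - [0,0,-0.004]
    - [0,0,0]
    - [0,0,0]
  twist: [0,0,0,0,0,0,0]

```text
t: 13.88
position: [0.5186, 0.1712, 0.0687]
ee_rot: [-2.143, -2.297, 0.001]
ft_force: [-0.6, -0.1, -1.4]
grip_width: 0.115
finger_force: 89.0
```

arm_command:
  dp:
    - [0,0,-0.002]
    - [0,0,-0.002]
    - [0,0,-0.001]
    - [0,0,0]
    - [0,0,0]
  twist: [0,0,0,0,0]

```text
t: 14.3
position: [0.5195, 0.1716, 0.0649]
ee_rot: [2.143, 2.297, 0.002]
ft_force: [0.1, 0.7, 1.8]
grip_width: 0.113
finger_force: 89.4
```

```bash
python3 cov.py w9
```

```text
tcp [0.5195 0.1716 0.0649] yaw 93.97 tilt 0.07 F [0.1 0.7 1.8] w 0.113
plate top in tool: n 27864 z [0.0246 0.0022 0.0223] centre [0.0271 0.0004] [0.1127 0.1034] 0.04
```

In the recess, the seal taking about 3.4 N at z 0.065, as expected. Press on.

arm_command:
  dp:
    - [0,0,-0.001]
    - [0,0,-0.001]
    - [0,0,-0.001]
    - [0,0,-0.001]
    - [0,0,0]
    - [0,0,0]
    - [0,0,0]
  twist: [0,0,0,0,0,0,0]

```text
t: 14.93
position: [0.5195, 0.1716, 0.0621]
ee_rot: [2.142, 2.296, 0.0]
ft_force: [-3.1, -1.6, 13.7]
grip_width: 0.112
finger_force: 91.1
```

arm_command:
  dp:
    - [0,0,-0.001]
    - [0,0,-0.001]
    - [0,0,-0.001]
    - [0,0,0]
    - [0,0,0]
    - [0,0,0]
  twist: [0,0,0,0,0,0]

```text
t: 15.43
position: [0.5196, 0.1716, 0.0621]
ee_rot: [2.142, 2.295, -0.003]
ft_force: [-10.6, -4.9, 31.7]
grip_width: 0.114
finger_force: 93.7
```

arm_command:
  dp:
    - [0,0,0.001]
    - [0,0,0]
    - [0,0,0]
    - [0,0,0]
  twist: [0,0,0,0]

```text
t: 15.77
position: [0.5196, 0.1716, 0.0621]
ee_rot: [2.142, 2.295, -0.002]
ft_force: [-7.7, -3.6, 25.7]
grip_width: 0.114
finger_force: 92.9
```

Run:
```python
from cov import *
L,W,im=go("w10"); a=np.radians(3.94); c,s=np.cos(a),np.sin(a)
Q=np.stack([(W[...,0]-.5194)*c+(W[...,1]-.179)*s,-(W[...,0]-.5194)*s+(W[...,1]-.179)*c,W[...,2]],-1)
for nm,m in [("plate",(abs(Q[...,0])<.036)&(Q[...,1]>.02)&(Q[...,1]<.062)&(abs(Q[...,2]-.04)<.006)),("rim+y",(abs(Q[...,0])<.05)&(Q[...,1]>.07)&(Q[...,1]<.076)&(abs(Q[...,2]-.04)<.006)),("wing",(abs(Q[...,0])<.03)&(abs(Q[...,1]-.042)<.03)&(abs(Q[...,2]-.06)<.005))]:
    P=Q[m]; A=np.c_[P[:,:2],np.ones(len(P))]; print(nm,len(P),np.median(P[:,2]).round(4),np.linalg.lstsq(A,P[:,2],rcond=None)[0].round(4))
    if nm=="wing": print(cv2.minAreaRect(P[:,:2].astype(np.float32)))
```

```text
tcp [0.5196 0.1716 0.0621] yaw 93.96 tilt 0.14 F [-7.7 -3.6 25.7] w 0.114
plate top in tool: n 39668 z [-0.0035  0.0011  0.0224] centre [0.0263 0.0004] [0.1039 0.1139] 89.99
plate 12656 0.0399 [-0.0003  0.0033  0.0397]
rim+y 3592 0.0399 [-0.0008 -0.1511  0.0509]
wing 1540 0.0605 [0.0014 0.0017 0.0603]
((-0.00041330233216285706, 0.033109258860349655), (0.04198925942182541, 0.011005236767232418), 89.5043716430664)
```

View pics/w10.png

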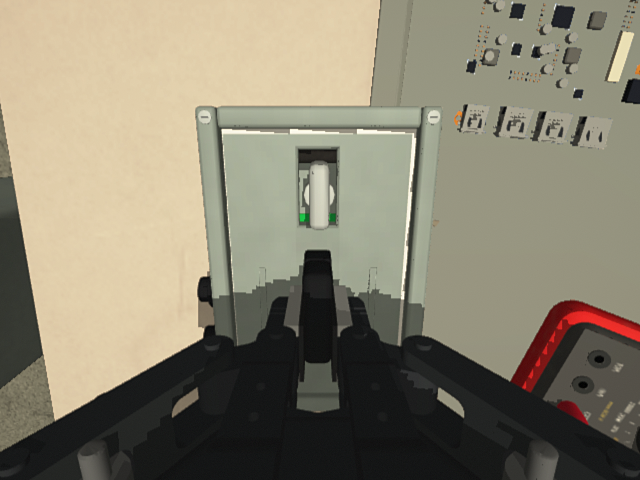

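The plate sits inside the rim, its top at 0.0399 the same height as the rim (0.0399), and level. The wing stands in line through the slot at (318,195), and the arm is still gripping and pressing with about 26 N. I'm handing it in.

```bash
python3 -c "
from plant import ticket
print(ticket.close_job())"
```

```text
the job is handed in; nothing more can be done
None
```

The job is handed in: the wing is in line with the box's long side, and the cover is seated over it, level and flush with the rim (both measured at 39.9 mm), still gripped and pressed with about 26 N; the hand-in returned no verdict.

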